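# Latch the pastry kitchen's transit case

### The arm

A 7-joint arm with a two-finger parallel gripper is mounted at the origin on the work surface. World frame = base frame: x ahead of the robot, y to its left, z up, the work surface at z = 0. Lengths are in mm, angles in rad, forces in N, time in s.
With the tool pointing down it reaches from about 350 to 900 mm from the base axis. Payload 19.9 kg.
Tool frame: the origin (TCP) lies on the centre line of the jaws, within the pads' length; the fingertips stand 25 mm ahead of it and the grasp point (between the pads) lies 6 mm ahead of it; z points along the fingers, y is the direction in which the jaws open and shut (so a half turn about z gives the same grasp; the last joint's range is limited). The gripper opens to 94 mm and grips with 3 to 60 N. Pads are 16 mm wide; open, the fingers measure 119 mm over their backs; the gripper's body (75 mm by 177 mm) begins 78 mm behind the grasp point.
Start: joints at [1.065, 0.417, -0.01, 1.614, 0.005, 1.111, -0.053], TCP at [280.145, -558.677, 230.425] pointing down, gripper open.
Joint ranges: [-2.81, 2.81], [-0.39, 2.02], [-1.27, 1.25], [0.06, 2.57], [-1.19, 4.33], [0.19, 2], [-2.82, 2.82]. Speed limits (rad/s): [1.89, 1.89, 2.39, 2.39, 3.01, 3.01, 3.01].

### API

Orientations are given as a 3x3 rotation matrix whose columns are the frame's x, y, z axes.
In Python, from rig import ctrl, viewer gives the robot as it stands. The module is installed in compiled form; this text tells all that it offers.
- The arm moves only by the tool drive_tool, never from a script. Its argument "rows" is a list of rows, each a list of 7 numbers: the shift along the tool's x, y, z in cm, then the turn, a rotation vector about the tool's x, y, z in degrees, then the finger opening in cm, from 0 to 9.4. A call has 1 to 10 rows; each row shifts and turns the commanded pose from where the row before left it, along the tool's axes as they then stand; what a row does not reach is not made up. A row lasts 1/8 s, in which the tool goes at most 62.5 mm and 10.7 degrees, less where a joint would pass 70% of its speed; a pose out of reach is approached as far as the arm can. A call is refused whole if a number of a shift passes 6.25 or a number of a turn 10.7, either way. A call with a gripper value outside its range is refused whole. The fingers move at their own pace and stop on an object; "force" is the grip in N (left out, the last holds). Time passes only in rows, so rows that do not move let the fingers close. It gives the time, the measured TCP pose, the force and the opening at its end, in the units of the state.
- ctrl.read_state(): the state, without advancing time (a new reading comes with each control period).
- viewer.get_image(name): name is "side" or "top" or "wrist"; returns the picture (400x640x3 uint8, red, green, blue); there is no depth.
- viewer.camera_info(name): a dict with "intrinsics" (3x3 intrinsics, pixels), "R" (3x3) and "t" (3): a world point X has camera coordinates R X + t. Camera axes: x right, y down, z forward; pixel columns grow to the right and rows downward; lengths in mm; the calibration is good to about 2 mm. A picture is of the moment at which its call begins: read the wrist's pose just before it. camera_info takes no time and is no camera call; for the wrist camera it gives the pose at the moment of the call.
- ctrl.hand_in(): hands the job in, once; it reports no verdict.
The state is a dict: "time_s": time; "qpos": joint angles; "qd": joint speeds; "joint_torque": joint torques, N m; "position": TCP position; "tcp_rot": TCP orientation; "ft_force": force on the tool from outside, world axes, zero at the start; "wrist_torque": the same for the moment, N m; "gripper_width": finger opening in mm.
Only numpy, scipy, OpenCV 4.12 (cv2) and the standard library are available. Lean on these libraries where they do the work, as an engineer would, in place of code of your own. Each camera call takes 0.05 s, during which the arm holds its last target.

### The job

The transit case standing on the bench is packed and its lid is pushed to, but its draw latch is still undone. Hook the latch's loop over the keeper on the lid, then press the lever down flat until it goes over centre and holds the lid drawn tight. Leave the things around the case where they stand.

Things in the scene. Friction and masses are not known exactly. Their poses are not given: they have to be found in the camera images.
- case: Hard grey case, 340 mm long (its y), 205 thick (x), 215 high, standing on its hinge edge; heavy, immovable. Origin on the bench under the parting line at mid length. Body shell x -124 to -2 mm, lid shell x 1 to 80 mm, away from the robot. One steel draw latch across the middle (y = 0) of the flat top face, 215 mm above the bench. Bar handles stand out 27 mm from both ends, 130 mm up.
- lever_pivot (a point): Axis of the latch lever, parallel to the case's y, at case x = -12 mm, 15 mm above the case's top face. The lever is a steel channel 36 mm wide, ending 91 mm from this axis, its last 20 mm turned slightly up.
- lever (a joint): Lever angle t about lever_pivot, rad: 0 = flat on the body shell, free end to case -x; pi/2 = straight up; stops at 0 and 2.0. Stiff (0.05 N m): stays where it is left, but follows when the loop is pulled. The loop reaches behind the keeper with the lever at about 1.4. Once hooked, some 3 N at lever_end press it down; it goes over centre 0.35 rad before flat and then holds itself at 0.
- lever_end (a point): Where to press: on the lever's outer face (up when flat; its normal is the point's z), on the middle line, 70 mm from the pivot. At lever angle t it is at case x = -12 - 70 cos t + 7 sin t and 15 + 70 sin t + 7 cos t above the top face (mm): 22 mm above it when flat.
- loop (a joint): Loop angle against the lever, about the loop's pin, rad; grows as the loop is lifted. Its slope above level is loop - lever; at 0 it lies level, reaching to case +x. It swings freely and drops by its own weight; at the start its bar lies loose on the keeper's nose. With lever angle t the pin is at case x = -12 - 18 cos(t - 0.279) and 15 + 18 sin(t - 0.279) above the top face (mm).
- loop_bar (a point): Centre of the loop's cross bar: round, 8 mm thick, 50 mm long, parallel to the case's y, 70.4 mm from the loop's pin. Two side bars 6 mm thick, 38 mm apart inside, join it to the pin and pass either side of the keeper. Site x points along the loop away from the pin, z up square to the loop.
- loop_tab (a point): Grip point on the loop's thumb tab, a steel tab 24 mm wide (along y), 6 mm thick, standing square to the loop to 36 mm above the bar's centre line. The point is 14 mm beyond the cross bar (point x) and 26 mm up (point z), 10 mm below the tab's top edge. Pinch it across its 24 mm width, fingers apart along the case's y.
- keeper_seat (a point): Where the cross bar's centre sits when home: 10 mm above the top face, 40 to 45 mm to case +x. The keeper is a steel hook 26 mm wide on the lid: an upright lug, its +x face 4 mm to the -x side of this point, with a round nose 6 mm thick on top, overhanging 3 mm to +x and reaching 21.5 mm above the top face. The bar must come down 3 mm or more to the +x side of this point, then back under the nose.
- lid (a joint): How far the lid gapes, rad, about its hinge at the foot of the parting line: 0 = seal fully pressed, 0.02 = loose on its springy seal, gaping some 4 mm at the top. The closed latch brings it to about 0.009.
- deli_cup: Bystander: lidded plastic cup, 111 mm across, 86 mm high; origin under its centre.
- spice_jar: Bystander: amber jar with a black cap, 72 mm across, 130 mm high; origin under its centre.
- bowl: Bystander: steel bowl, 170 mm across, 60 mm high; origin under its centre.

How it is judged (in metres and radians):
On the way, in this order (a step that is already met when the one before it is completed fails the run):
1. the loop's cross bar is down behind the keeper, below its nose (x of loop_bar in the frame of keeper_seat between -0.004 and 0.012 m and z of loop_bar in the frame of keeper_seat below 0.004 m and value of joint lever above 0.5 rad), for 0.2 s.
2. the lever is pressed flat with the loop still hooked (value of joint lever below 0.08 rad and x of loop_bar in the frame of keeper_seat below 0.006 m and z of loop_bar in the frame of keeper_seat below 0.004 m), for 0.2 s.
At the end, for the whole second after the job is handed in: The lever lies flat (within 0.08 rad of its stop), the loop's cross bar is caught behind the keeper and under its nose (within 6 mm of its seat along the case, no more than 4 mm above it), and the lid is drawn onto its seal (lid joint below 0.014 rad) (all of step 2 and value of joint lid below 0.014 rad and x of loop_bar in the frame of keeper_seat above -0.004 m); the robot touches nothing.
It fails at once if a bystander is shoved more than 30 mm or tipped (distance of any of deli_cup, spice_jar, bowl from where it was at the start of the episode above 0.03 m or angle between any of deli_cup, spice_jar, bowl's own z axis and vertical above 0.5 rad).
It also fails if it takes over 42 s, if anything falls off the work surface, if the arm or the gripper's body presses on something with over 40 N, if the wrist force passes 120 N, or if a joint passes its speed limit or range.

## Working session

There is one attempt and no reset: what is moved stays moved. The work goes in short steps, Python scripts to look and compute and a tool call to move; the robot and the scene stay as the last step left them, time stands still between calls to the robot, and variables do not carry over. Pictures are saved under pics/ and viewed, and the job is handed in when it is done.

Besides the shell and the picture viewer there is one more tool, called after ">>>" as name([rows], argument=value, ...), one row to a line, values as JSON. drive_tool: Moves the arm, as the interface text tells. Its arguments: {"type":"object","properties":{"rows":{"type":"array","items":{"type":"array","items":{"type":"number"}}},"force":{"type":"number"}},"required":["rows"]}

```bash
mkdir -p pics
python3 - <<'E'
from rig import ctrl, viewer
import cv2
s=ctrl.read_state(); print(s['time_s'],s['position'],s['tcp_rot'],s['gripper_width'])
for n in ['side','top','wrist']:
    i=viewer.camera_info(n); print(n,i)
    cv2.imwrite(f'pics/{n}0.png',viewer.get_image(n)[:,:,::-1])
E
```

```text
0.0 [ 279.99447638 -558.41148958  229.84340095] [[ 8.93915773e-01  4.48234577e-01 -5.95610320e-04]
 [ 4.48234965e-01 -8.93915216e-01  1.00180939e-03]
 [-8.33795196e-05 -1.16250659e-03 -9.99999321e-01]] 93.67349055132196
side {'intrinsics': array([[436.61289075,   0.        , 321.18261004],
       [  0.        , 436.61289075, 198.67127301],
       [  0.        ,   0.        ,   1.        ]]), 'R': array([[-0.98676015,  0.16209864, -0.0053323 ],
       [ 0.09936353,  0.57822733, -0.80980247],
       [-0.1281846 , -0.79961065, -0.58667838]]), 't': array([ 614.88507289,   50.71638547, 1472.21408843])}
top {'intrinsics': array([[406.1901783 ,   0.        , 328.12613154],
       [  0.        , 406.1901783 , 197.05736145],
       [  0.        ,   0.        ,   1.        ]]), 'R': array([[ 0.00917974, -0.99986087, -0.0139275 ],
       [-0.99771959, -0.00822692, -0.06699204],
       [ 0.06686814,  0.01451071, -0.9976563 ]]), 't': array([  59.77443977,  645.8273859 , 1107.41497364])}
wrist {'intrinsics': array([[290.51466033,   0.        , 315.70756909],
       [  0.        , 290.51466033, 202.43842884],
       [  0.        ,   0.        ,   1.        ]]), 'R': array([[ 4.48811175e-01, -8.93626511e-01, -4.33951019e-04],
       [-8.63589184e-01, -4.33850099e-01,  2.56880931e-01],
       [-2.29743880e-01, -1.14916277e-01, -9.66442962e-01]]), 't': array([-623.90038168,  -27.31567225,  391.44358937])}
```

View pics/side0.png

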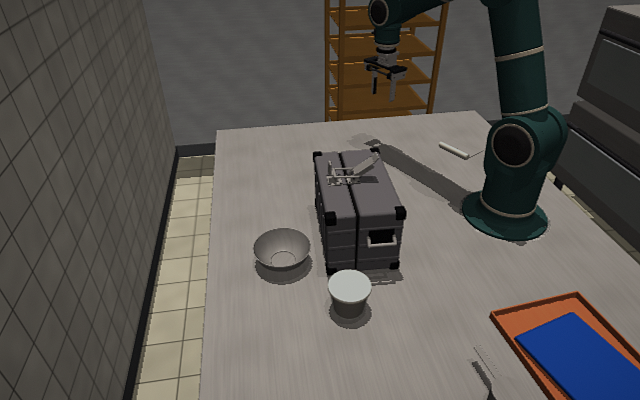

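View pics/top0.png

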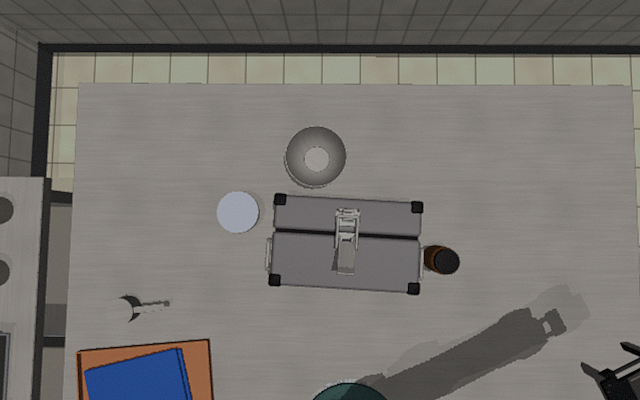

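View pics/wrist0.png

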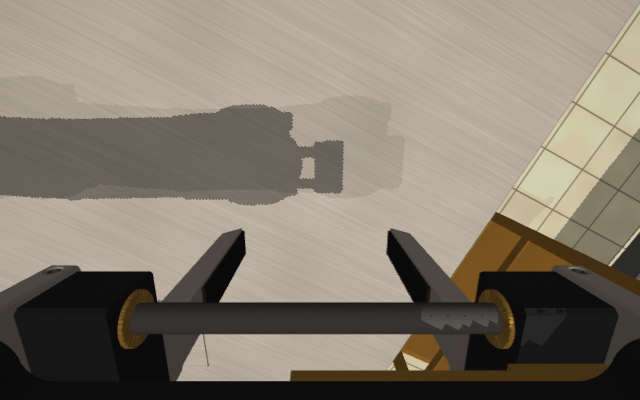

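The top view shows the case at about (275-422, 195-293) with the latch around (347, 240). The jar is at the right end, the cup at the left end and the bowl behind. I'll zoom in next.

```bash
python3 - <<'E'
import cv2
a=cv2.imread('pics/top0.png')[185:305,255:475]; cv2.imwrite('pics/topz0.png',cv2.resize(a,None,fx=3.6,fy=3.6,interpolation=cv2.INTER_CUBIC))
a=cv2.imread('pics/side0.png')[130:280,300:430]; cv2.imwrite('pics/sidez0.png',cv2.resize(a,None,fx=4,fy=4,interpolation=cv2.INTER_CUBIC))
E
cat > h.py <<'E'
import numpy as np
from rig import ctrl, viewer
def ray(n,uv,info=None):
    i=info or viewer.camera_info(n); K=i['intrinsics'];R=i['R'];t=i['t']
    d=R.T@np.linalg.inv(K)@np.array([uv[0],uv[1],1.]); return -R.T@t,d/np.linalg.norm(d)
def onz(n,uv,z,info=None):
    o,d=ray(n,uv,info); return o+d*(z-o[2])/d[2]
def proj(n,X,info=None):
    i=info or viewer.camera_info(n); p=i['intrinsics']@(i['R']@np.array(X,float)+i['t']); return p[:2]/p[2]
def tri(rays):
    A=0;b=0
    for o,d in rays:
        P=np.eye(3)-np.outer(d,d);A=A+P;b=b+P@o
    x=np.linalg.solve(A,b); return x,[np.linalg.norm((np.eye(3)-np.outer(d,d))@(x-o)) for o,d in rays]
E
```

```text
(no output)
```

View pics/topz0.png

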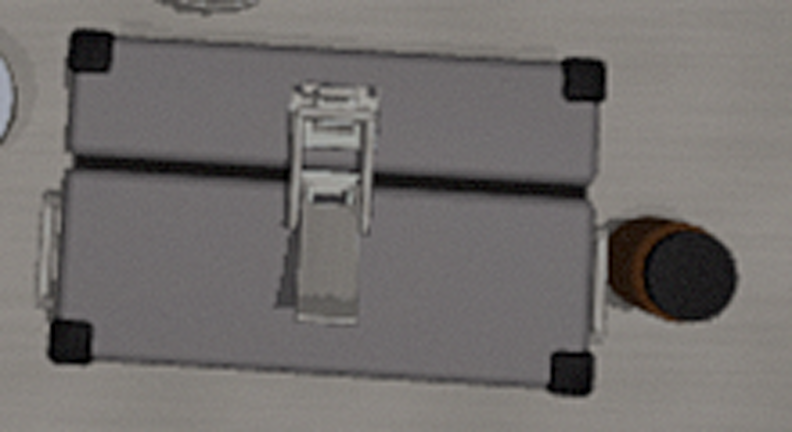

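View pics/sidez0.png

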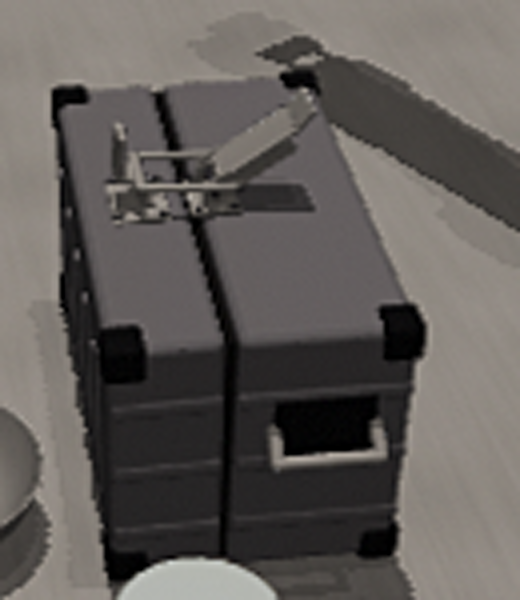

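Run:
```python
from h import *
Z=lambda u,v:(255+u/3.6,185+v/3.6)
S=lambda u,v:(300+u/4,130+v/4)
P={k:onz('top',Z(*c),215) for k,c in dict(TL=(70,32),TR=(605,62),BR=(592,395),BL=(48,360),sL=(75,161),sR=(588,190)).items()}
for k in P: print(k,P[k].round(1))
d=P['BR']-P['BL'];print('len',np.linalg.norm(d),np.linalg.norm(P['TR']-P['TL']),np.linalg.norm(P['TL']-P['BL']))
for a,b in (('BR','BL'),('TR','TL'),('sR','sL')):
    e=P[b]-P[a];print('yaw',np.arctan2(-e[0],e[1]))
# tip of lever in both views
print('levertip',tri([ray('top',Z(327,322)),ray('side',S(306,100))]))
print('tab top',tri([ray('top',Z(335,87)),ray('side',S(120,128))]))
for n,c in dict(jar=Z(690,275)).items(): print(n,onz('top',c,130))
print('cup',onz('top',(238,212),86),'bowl',onz('top',(316,157),60))
```

```text
TL [638.7 186.7 215. ]
TR [ 622.3 -155.4  215. ]
BR [ 412.7 -145.9  215. ]
BL [430.6 196.9 215. ]
sL [556.2 182.  215. ]
sR [ 540.9 -144.1  215. ]
len 343.2491498347173 342.4788597531653 208.3016288309345
yaw -0.05207660991531668
yaw -0.047894927567185656
yaw -0.04679659664610866
levertip (array([466.48260111,  22.57259446, 287.48295705]), [np.float64(1.4019094261116603), np.float64(1.4019094261114018)])
tab top (array([601.20254764,  18.94554556, 276.33525342]), [np.float64(1.3572498388027716), np.float64(1.3572498388026237)])
jar [ 480.70996485 -231.38933971  130.        ]
cup [599.74184067 300.66820739  86.        ] bowl [751.11034556  98.66267394  60.        ]
```

Two points check out against the given sizes: the tab top triangulates to z=276 and the lever tip to z≈287, so the lever angle is about 0.65. The case yaw is about -0.049 and its origin is about (546.5, 19.5). I'll raise the arm, square the tool to the case, and move over the tab.

>>> drive_tool([
  [0, 0, -4.5, 0, 0, 9.8, 9.4],
  [0, 0, -4.5, 0, 0, 9.8, 9.4],
  [0, 0, -4.5, 0, 0, 9.8, 9.4],
  [0, 0, -3.5, 0, 0, 0, 9.4],
  [2.4, -4.9, 0, 0, 0, 0, 9.4],
  [2.4, -4.9, 0, 0, 0, 0, 9.4],
  [2.4, -4.9, 0, 0, 0, 0, 9.4],
  [2.4, -4.9, 0, 0, 0, 0, 9.4],
  [2.4, -4.9, 0, 0, 0, 0, 9.4],
  [2.4, -4.9, 0, 0, 0, 0, 9.4],
])

```text
time_s: 1.4
position: [438.7, -270.3, 400.4]
tcp_rot: [[0.999, -0.048, -0.0], [-0.048, -0.999, -0.0], [-0.0, 0.0, -1.0]]
ft_force: [0.7, -0.2, 0.4]
gripper_width: 94.0
```

>>> drive_tool([
  [2.4, -4.9, 0, 0, 0, 0, 9.4],
  [2.4, -4.9, 0, 0, 0, 0, 9.4],
  [2.4, -4.9, 0, 0, 0, 0, 9.4],
  [2.4, -4.9, 0, 0, 0, 0, 9.4],
  [2.4, -4.9, 0, 0, 0, 0, 9.4],
  [2.4, -4.9, 0, 0, 0, 0, 9.4],
  [0, 0, 0, 0, 0, 0, 9.4],
  [0, 0, 0, 0, 0, 0, 9.4],
])

```text
time_s: 2.4
position: [596.1, 14.3, 400.1]
tcp_rot: [[0.999, -0.048, -0.001], [-0.048, -0.999, -0.0], [-0.001, 0.0, -1.0]]
ft_force: [-0.2, -0.5, -0.1]
gripper_width: 94.2
```

Run:
```python
from h import *
import cv2
s=ctrl.read_state(); print(s['time_s'],s['position'],s['tcp_rot'].round(4) if hasattr(s['tcp_rot'],'round') else s['tcp_rot'],s['ft_force'])
i=viewer.camera_info('wrist'); np.savez('w1.npz',**i); print((-i['R'].T@i['t']).round(1))
cv2.imwrite('pics/w1.png',viewer.get_image('wrist')[:,:,::-1])
```

```text
2.4 [596.11668739  14.29546414 400.07978244] [[ 9.988e-01 -4.840e-02 -7.000e-04]
 [-4.840e-02 -9.988e-01 -2.000e-04]
 [-7.000e-04  2.000e-04 -1.000e+00]] [-0.1999298  -0.54504836 -0.09622082]
[670.3  11.5 555.2]
```

View pics/w1.png

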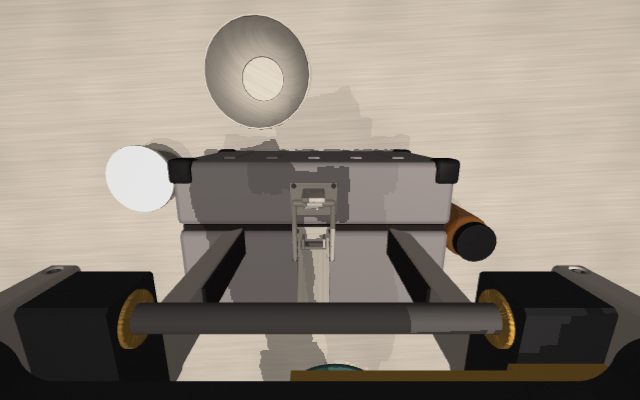

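Run:
```python
import cv2
a=cv2.imread('pics/w1.png')[140:290,240:390]; cv2.imwrite('pics/w1z.png',cv2.resize(a,None,fx=4,fy=4,interpolation=cv2.INTER_CUBIC))
from h import *
O=np.array([546.5,19.5,0]);th=-0.048
def W(x,y,z): return O+[x*np.cos(th)-y*np.sin(th),x*np.sin(th)+y*np.cos(th),z+215]
for n,p in dict(tabtopL=(55,12,61),tabtopR=(55,-12,61),keepR=(39,-13,20),baseL=(-12,18,15),baseR=(-12,-18,15)).items():
    q=proj('wrist',W(*p)); print(n,q.round(1),((q-[240,140])*4).round(0))
```

```text
tabtopL [300.7 197.2] [243. 229.]
tabtopR [324.9 197.2] [340. 229.]
keepR [324.5 202.2] [338. 249.]
baseL [298.3 242.2] [233. 409.]
baseR [328.3 242.1] [353. 409.]
```

View pics/w1z.png

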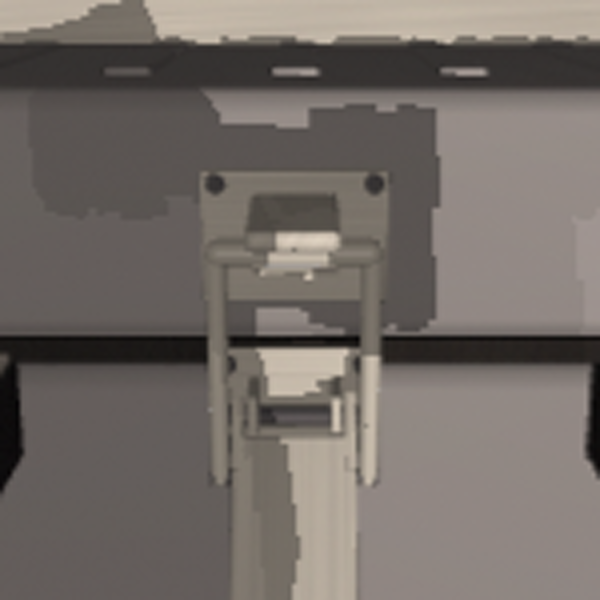

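In the wrist crop, the tab's top edge is bright at about v=241, u=247-340, so its centre is near world (599, 16.5). That agrees with the earlier estimate to within about 3 mm. The tool needs to go down 127 mm and shift slightly.

>>> drive_tool([
  [0.33, -0.24, 4.0, 0, 0, 0, 5],
  [0, 0, 4.0, 0, 0, 0, 5],
  [0, 0, 2.5, 0, 0, 0, 5],
  [0, 0, 1.2, 0, 0, 0, 5],
  [0, 0, 1.0, 0, 0, 0, 5],
  [0, 0, 0, 0, 0, 0, 5],
  [0, 0, 0, 0, 0, 0, 5],
])

```text
time_s: 3.32
position: [600.0, 17.0, 274.2]
tcp_rot: [[0.999, -0.048, 0.001], [-0.048, -0.999, 0.0], [0.001, -0.0, -1.0]]
ft_force: [-0.6, -0.2, -0.1]
gripper_width: 50.2
```

Run:
```python
from h import *
import cv2
s=ctrl.read_state(); print(s['time_s'],s['position'],s['ft_force'])
a=viewer.get_image('side')[130:230,300:430,::-1]; b=viewer.get_image('wrist')[140:300,210:420,::-1]
cv2.imwrite('pics/s2.png',cv2.resize(a,None,fx=5,fy=5,interpolation=cv2.INTER_CUBIC))
cv2.imwrite('pics/w2.png',cv2.resize(b,None,fx=3.5,fy=3.5,interpolation=cv2.INTER_CUBIC))
```

```text
3.325 [599.95391846  16.95158246 274.23976044] [-0.63792797 -0.23157189 -0.08347374]
```

View pics/s2.png

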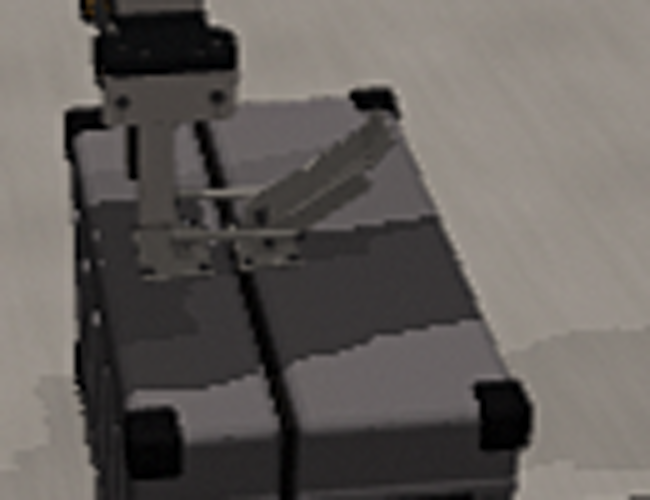

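View pics/w2.png

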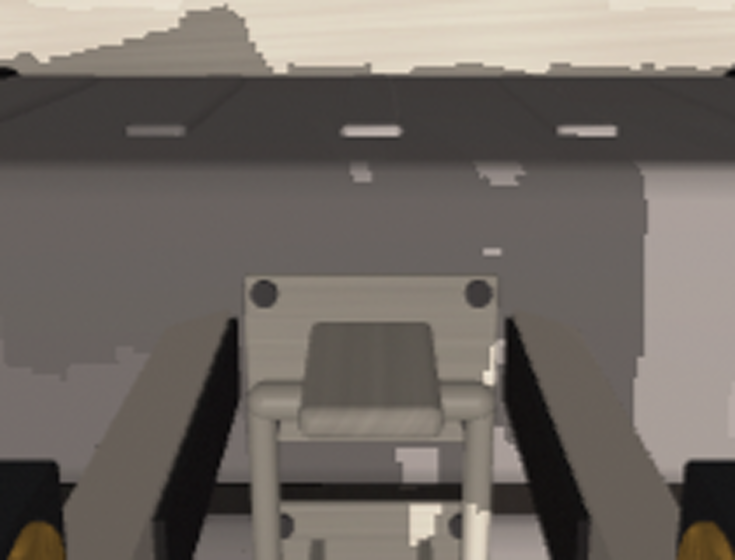

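Run:
```python
from h import *
for v in (405,432): print(onz('wrist',(210+371/3.5,140+v/3.5),276.5).round(1), onz('wrist',(210+371/3.5,140+v/3.5),274).round(1))
```

```text
[602.   17.3 276.5] [600.8  17.4 274. ]
[597.1  17.6 276.5] [595.9  17.6 274. ]
```

The tab is centred between the fingers (u 371 against 372) and in x (599.5). Closing the gripper now.

>>> drive_tool([
  [0, 0, 0, 0, 0, 0, 2.0],
  [0, 0, 0, 0, 0, 0, 2.0],
  [0, 0, 0, 0, 0, 0, 2.0],
  [0, 0, 0, 0, 0, 0, 2.0],
], force=25)

```text
time_s: 3.92
position: [599.7, 17.0, 273.5]
tcp_rot: [[0.999, -0.048, 0.0], [-0.048, -0.999, 0.0], [0.0, -0.0, -1.0]]
ft_force: [-0.2, -0.1, 0.5]
gripper_width: 23.5
```

```bash
cat >> h.py <<'E'
def geom(t,s):
    "pin, bar, tab grip in case xz (z above top face) for lever t and loop slope s"
    pin=np.array([-12-18*np.cos(t-.279),15+18*np.sin(t-.279)])
    ex=np.array([np.cos(s),np.sin(s)]);ez=np.array([-np.sin(s),np.cos(s)])
    bar=pin+70.4*ex; return pin,bar,bar+14*ex+26*ez
E
python3 - <<'E'
from h import *
for t in (.6,.65,.7,.75):
    for s in (.03,.06,.09): p,b,g=geom(t,s); print(t,s,b.round(1),g.round(1))
print()
for t,s in ((.75,.15),(1.,.2),(1.3,.2),(1.6,.15),(1.65,0),(1.65,-.15),(1.65,-.3),(1.65,-.35),(1.5,-.33),(1.4,-.31)):
    p,b,g=geom(t,s); print(t,s,b.round(1),g.round(1))
E
```

```text
0.6 0.03 [41.3 22.8] [54.5 49.2]
0.6 0.06 [41.2 24.9] [53.6 51.7]
0.6 0.09 [41. 27.] [52.6 54.2]
0.65 0.03 [41.6 23.6] [54.8 50. ]
0.65 0.06 [41.5 25.7] [53.9 52.5]
0.65 0.09 [41.3 27.9] [52.9 55. ]
0.7 0.03 [41.9 24.5] [55.2 50.9]
0.7 0.06 [41.8 26.6] [54.3 53.4]
0.7 0.09 [41.7 28.7] [53.3 55.8]
0.75 0.03 [42.3 25.3] [55.5 51.7]
0.75 0.06 [42.2 27.4] [54.6 54.2]
0.75 0.09 [42.1 29.5] [53.7 56.6]

0.75 0.15 [41.6 33.7] [51.5 61.5]
1.0 0.2 [43.5 40.9] [52.  69.1]
1.3 0.2 [47.6 44.3] [56.1 72.6]
1.6 0.15 [53.2 43. ] [63.1 70.8]
1.65 0 [54.8 32.6] [68.8 58.6]
1.65 -0.15 [54.  22.1] [71.8 45.7]
1.65 -0.3 [51.7 11.8] [72.7 32.5]
1.65 -0.35 [50.6  8.5] [72.6 28.1]
1.5 -0.33 [48.4  9.1] [70.1 29.2]
1.4 -0.31 [47.2  9.7] [68.5 30.2]
```

Gripped: the width reads 23.5 against 24 given. Next I'll work out the row shifts for lifting the loop, carrying it past the nose and lowering it, turning the tool with the loop.

Run:
```python
from h import *
def tcp(t,s):
    p,b,g=geom(t,s); return g+6*np.array([-np.sin(s),np.cos(s)])
w=[(.65,.06),(.68,.12),(.75,.18),(.9,.22),(1.1,.23),(1.3,.22),(1.5,.2),(1.65,.15),(1.65,.05),(1.65,-.05),(1.65,-.15),(1.65,-.25),(1.65,-.33),(1.65,-.37)]
for a,b in zip(w,w[1:]):
    d=tcp(*b)-tcp(*a); r=a[1]-.06
    x=d@[np.cos(r),np.sin(r)]; z=-(d@[-np.sin(r),np.cos(r)])
    print(b,geom(*b)[1].round(1),'x %.2f z %.2f cm  roty %.1f'%(x/10,z/10,np.degrees(b[1]-a[1])))
```

```text
(0.68, 0.12) [41.3 30.5] x -0.22 z -0.54 cm  roty 3.4
(0.75, 0.18) [41.2 35.8] x -0.18 z -0.60 cm  roty 3.4
(0.9, 0.22) [42.1 40.8] x 0.01 z -0.54 cm  roty 2.3
(1.1, 0.23) [44.3 44.2] x 0.24 z -0.31 cm  roty 0.6
(1.3, 0.22) [47.3 45.7] x 0.36 z -0.08 cm  roty -0.6
(1.5, 0.2) [50.8 45.9] x 0.42 z 0.06 cm  roty -1.1
(1.65, 0.15) [54.  43.2] x 0.44 z 0.38 cm  roty -2.9
(1.65, 0.05) [54.7 36.2] x 0.33 z 0.84 cm  roty -5.7
(1.65, -0.05) [54.7 29.1] x 0.33 z 0.84 cm  roty -5.7
(1.65, -0.15) [54.  22.1] x 0.33 z 0.84 cm  roty -5.7
(1.65, -0.25) [52.6 15.2] x 0.33 z 0.84 cm  roty -5.7
(1.65, -0.33) [51.   9.8] x 0.27 z 0.67 cm  roty -4.6
(1.65, -0.37) [50.1  7.2] x 0.14 z 0.33 cm  roty -2.3
```

>>> drive_tool([
  [-0.22, 0, -0.54, 0, 3.4, 0, 2.0],
  [-0.18, 0, -0.6, 0, 3.4, 0, 2.0],
  [0, 0, -0.54, 0, 2.3, 0, 2.0],
  [0.24, 0, -0.31, 0, 0.6, 0, 2.0],
  [0.36, 0, -0.08, 0, -0.6, 0, 2.0],
  [0.42, 0, 0.06, 0, -1.1, 0, 2.0],
  [0.44, 0, 0.38, 0, -2.9, 0, 2.0],
  [0, 0, 0, 0, 0, 0, 2.0],
])

```text
time_s: 4.92
position: [609.5, 16.6, 291.4]
tcp_rot: [[0.995, -0.048, 0.088], [-0.048, -0.999, -0.004], [0.088, -0.0, -0.996]]
ft_force: [-2.0, -0.7, 1.9]
gripper_width: 23.4
```

```bash
cat > look.py <<'E'
import sys,cv2
from h import *
k=sys.argv[1]
s=ctrl.read_state(); print(s['time_s'],np.round(s['position'],1),np.round(s['ft_force'],1),np.round(s['gripper_width'],1))
a=viewer.get_image('side')[120:240,300:430,::-1]; b=viewer.get_image('wrist')[120:320,180:450,::-1]; c=viewer.get_image('top')[190:300,300:400,::-1]
f=[cv2.resize(x,None,fx=360/x.shape[0],fy=360/x.shape[0],interpolation=cv2.INTER_CUBIC) for x in (a,c)]
cv2.imwrite(f'pics/{k}.png',cv2.hconcat(f)); cv2.imwrite(f'pics/{k}w.png',cv2.resize(b,None,fx=2.5,fy=2.5,interpolation=cv2.INTER_CUBIC))
E
python3 look.py p3
```

```text
4.925 [609.5  16.6 291.4] [-2.  -0.7  1.9] 23.4
```

View pics/p3.png

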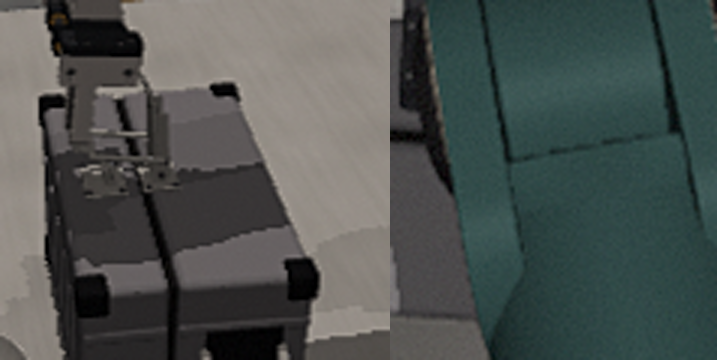

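View pics/p3w.png

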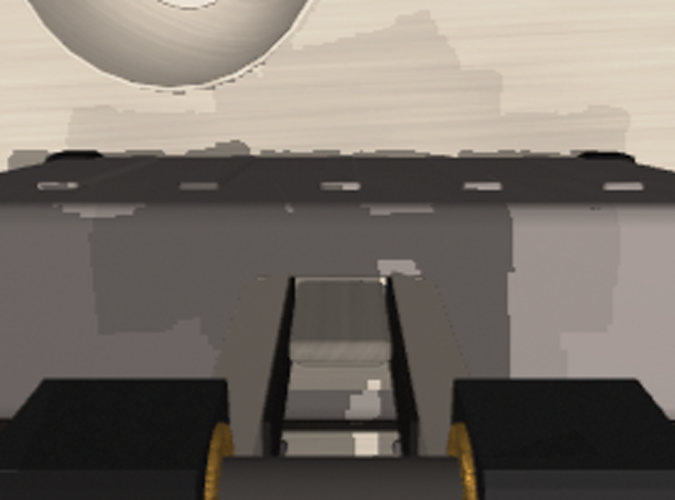

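The side view shows the lever upright and the loop raised, with the tab held in the pads in the wrist view. Now lower the bar behind the nose.

>>> drive_tool([
  [0.33, 0, 0.84, 0, -5.7, 0, 2.0],
  [0.33, 0, 0.84, 0, -5.7, 0, 2.0],
  [0.33, 0, 0.84, 0, -5.7, 0, 2.0],
  [0.33, 0, 0.84, 0, -5.7, 0, 2.0],
  [0.27, 0, 0.67, 0, -4.6, 0, 2.0],
  [0, 0, 0, 0, 0, 0, 2.0],
])

```text
time_s: 5.82
position: [620.6, 16.0, 249.2]
tcp_rot: [[0.924, -0.048, -0.38], [-0.045, -0.999, 0.019], [-0.381, -0.0, -0.925]]
ft_force: [-3.7, -1.2, 1.9]
gripper_width: 23.7
```

```bash
python3 look.py p4
```

```text
5.825 [620.6  16.  249.2] [-3.7 -1.2  1.9] 23.7
```

View pics/p4.png

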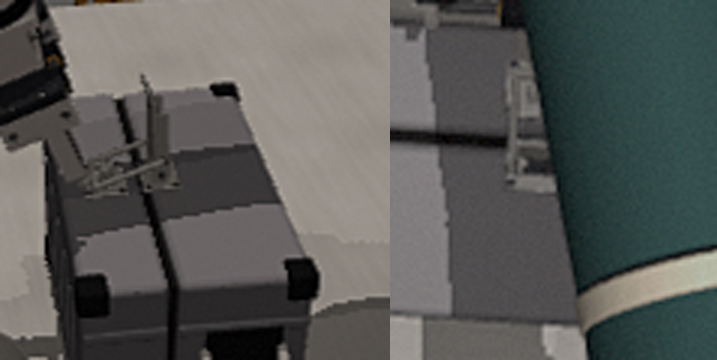

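View pics/p4w.png

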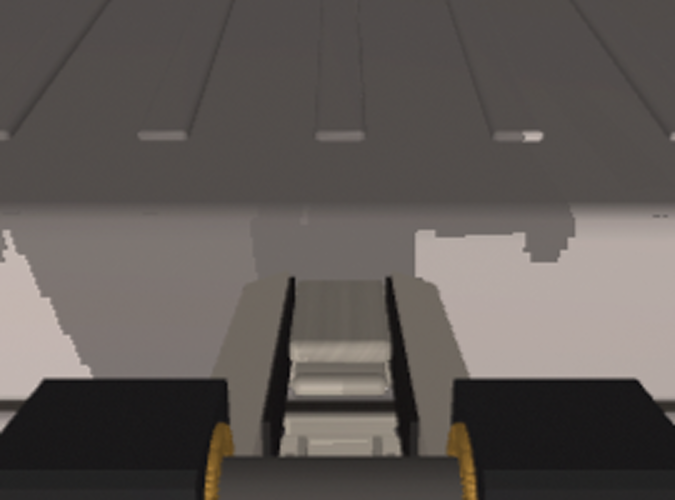

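Going by the TCP, the bar is at about case x 51 and 8.5 mm above the face. That puts it below the nose and behind it, with only small forces. I'll pull it back 5 mm under the nose and release.

>>> drive_tool([
  [-0.23, 0, 0.1, 0, 0, 0, 2.0],
  [-0.23, 0, 0.1, 0, 0, 0, 2.0],
  [0, 0, 0, 0, 0, 0, 2.0],
  [0, 0, 0, 0, 0, 0, 2.0],
])

```text
time_s: 6.48
position: [616.0, 16.1, 250.9]
tcp_rot: [[0.925, -0.048, -0.377], [-0.045, -0.999, 0.018], [-0.377, -0.0, -0.926]]
ft_force: [5.7, 0.5, -2.7]
gripper_width: 24.0
```

>>> drive_tool([
  [0, 0, 0, 0, 0, 0, 3.5],
  [0, 0, 0, 0, 0, 0, 4.5],
  [0, 0, 0, 0, 0, 0, 4.5],
])

```text
time_s: 6.85
position: [615.5, 16.2, 250.4]
tcp_rot: [[0.924, -0.048, -0.379], [-0.045, -0.999, 0.018], [-0.38, -0.0, -0.925]]
ft_force: [-0.8, 1.1, 0.8]
gripper_width: 44.8
```

```bash
python3 look.py p5
```

```text
6.85 [615.5  16.2 250.4] [-0.8  1.1  0.8] 44.8
```

View pics/p5.png

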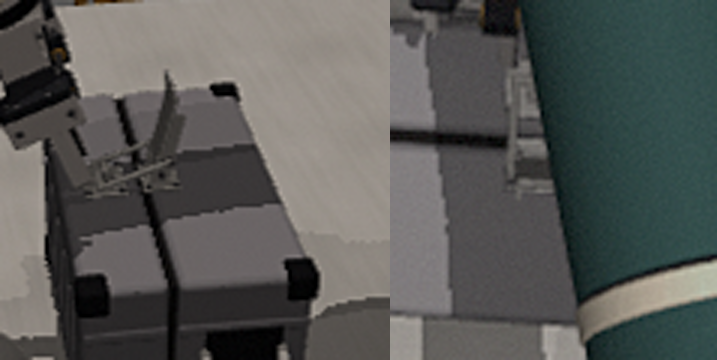

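View pics/p5w.png

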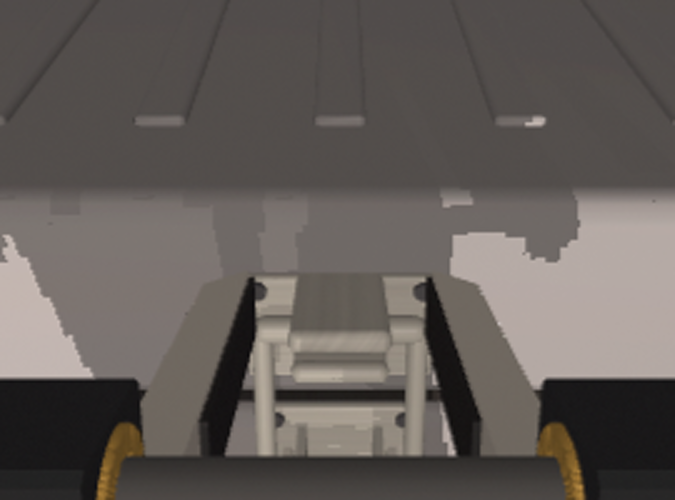

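The wrist view shows the keeper nose on the near side of the tab with the bar behind it. The pull met 5.7 N on the lug. The lever now stands at about 1.35. Next I'll retract along the tool axis and turn back to vertical.

>>> drive_tool([
  [0, 0, -3, 0, 0, 0, 4.5],
  [0, 0, -4, 0, 0, 0, 4.5],
  [0, 0, -4, 0, 8, 0, 2],
  [0, 0, -3, 0, 8, 0, 0],
  [0, 0, 0, 0, 6.3, 0, 0],
  [0, 0, 0, 0, 0, 0, 0],
  [0, 0, 0, 0, 0, 0, 0],
])

```text
time_s: 7.88
position: [664.6, 13.6, 380.8]
tcp_rot: [[0.999, -0.049, -0.003], [-0.049, -0.999, 0.0], [-0.003, 0.0, -1.0]]
ft_force: [0.6, -0.7, -0.4]
gripper_width: 0.8
```

```bash
python3 look.py p6
```

```text
7.875 [664.6  13.6 380.8] [ 0.6 -0.7 -0.4] 0.8
```

View pics/p6.png

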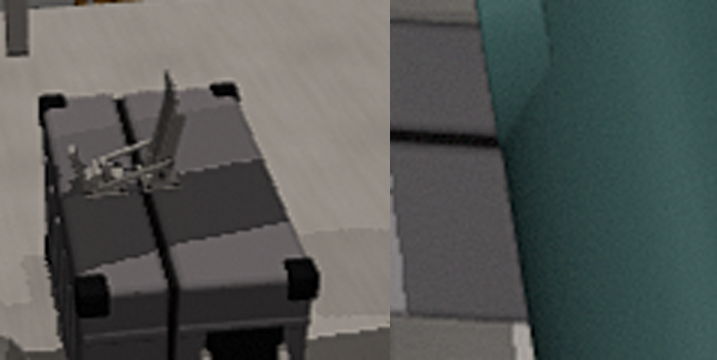

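View pics/p6w.png

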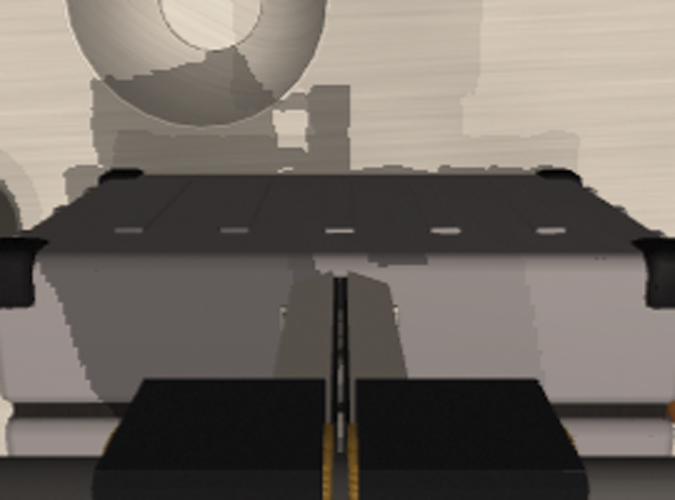

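The side view shows the loop sloping down over the keeper with the lever standing at about 1.35. I'll bring the closed fingers to the +x side of the lever and work out the pressing arc.

>>> drive_tool([
  [-3.3, 0, 1.0, 0, 0, 0, 0],
  [-3.3, 0, 2.0, 0, 0, 0, 0],
  [-3.3, 0, 3.1, 0, 0, 0, 0],
  [0, 0, 0, 0, 0, 0, 0],
  [0, 0, 0, 0, 0, 0, 0],
])

```text
time_s: 8.65
position: [566.8, 18.6, 320.8]
tcp_rot: [[0.999, -0.048, 0.0], [-0.048, -0.999, 0.0], [0.0, -0.0, -1.0]]
ft_force: [0.0, -0.1, -0.0]
gripper_width: 0.7
```

```bash
python3 look.py p7
python3 - <<'E'
from h import *
s=ctrl.read_state(); p=s['position']; cur=np.array([p[0]-545.8, p[2]-25-215]); print(cur)
for t in (1.4,1.25,1.1,.95,.8,.65,.5,.4,.3,.2,.1,0,-.03):
    e=np.array([-12-70*np.cos(t)+7*np.sin(t)+8, 15+70*np.sin(t)+7*np.cos(t)])
    if t>1.2: e[1]-=6
    d=e-cur; print(t,e.round(1),'x %.2f z %.2f'%(d[0]/10,-d[1]/10)); cur=e
E
```

```text
8.65 [566.8  18.6 320.8] [ 0.  -0.1 -0. ] 0.7
[21.06751265 80.68304744]
1.4 [-9.  79.2] x -3.01 z 0.15
1.25 [-19.4  77.6] x -1.04 z 0.15
1.1 [-29.5  80.6] x -1.01 z -0.29
0.95 [-39.  76.] x -0.95 z 0.45
0.8 [-47.7  70.1] x -0.87 z 0.59
0.65 [-55.5  62.9] x -0.77 z 0.72
0.5 [-62.1  54.7] x -0.66 z 0.82
0.4 [-65.7  48.7] x -0.37 z 0.60
0.3 [-68.8  42.4] x -0.31 z 0.63
0.2 [-71.2  35.8] x -0.24 z 0.66
0.1 [-73.  29.] x -0.17 z 0.68
0 [-74.  22.] x -0.10 z 0.70
-0.03 [-74.2  19.9] x -0.02 z 0.21
```

View pics/p7.png

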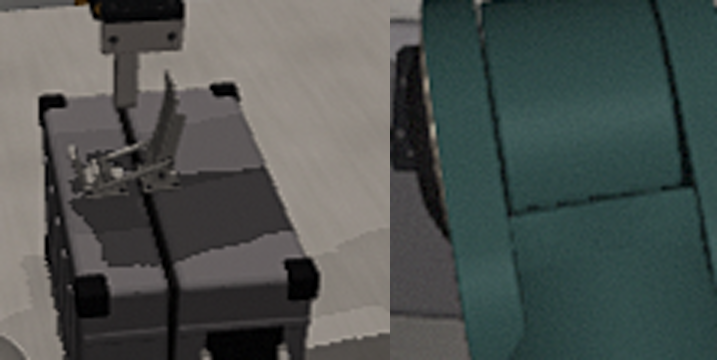

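The fingertip is level with the upper part of the lever and on its +x side. I'll press in stages.

>>> drive_tool([
  [-1.5, 0, 0.1, 0, 0, 0, 0],
  [-1.5, 0, 0.1, 0, 0, 0, 0],
  [-1.0, 0, 0.1, 0, 0, 0, 0],
  [-1.0, 0, 0.0, 0, 0, 0, 0],
  [-0.95, 0, 0.2, 0, 0, 0, 0],
  [-0.87, 0, 0.55, 0, 0, 0, 0],
  [0, 0, 0, 0, 0, 0, 0],
])

```text
time_s: 9.68
position: [497.0, 21.9, 309.4]
tcp_rot: [[0.999, -0.048, -0.001], [-0.048, -0.999, -0.0], [-0.001, 0.0, -1.0]]
ft_force: [1.7, 0.3, 0.8]
gripper_width: 0.6
```

```bash
python3 look.py p8
```

```text
9.675 [497.   21.9 309.4] [1.7 0.3 0.8] 0.6
```

View pics/p8.png

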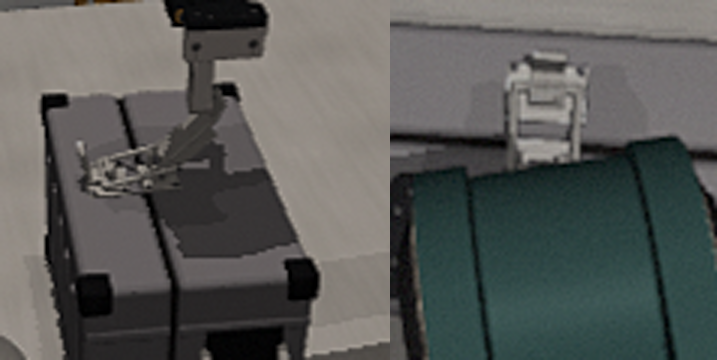

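The lever is at about 0.8 and following, at about 2 N, with the loop still behind the keeper. Continuing down.

>>> drive_tool([
  [-0.7, 0, 0.72, 0, 0, 0, 0],
  [-0.66, 0, 0.82, 0, 0, 0, 0],
  [-0.37, 0, 0.6, 0, 0, 0, 0],
  [-0.31, 0, 0.63, 0, 0, 0, 0],
  [-0.24, 0, 0.66, 0, 0, 0, 0],
  [0, 0, 0, 0, 0, 0, 0],
])

```text
time_s: 10.58
position: [474.6, 23.0, 274.9]
tcp_rot: [[0.999, -0.048, -0.001], [-0.048, -0.999, 0.0], [-0.001, -0.0, -1.0]]
ft_force: [-0.6, 0.3, 0.8]
gripper_width: 0.6
```

>>> drive_tool([
  [-0.17, 0, 0.68, 0, 0, 0, 0],
  [-0.1, 0, 0.7, 0, 0, 0, 0],
  [0, 0, 0.1, 0, 0, 0, 0],
  [0, 0, 0, 0, 0, 0, 0],
])

```text
time_s: 11.08
position: [472.5, 23.2, 261.7]
tcp_rot: [[0.999, -0.048, 0.001], [-0.048, -0.999, -0.0], [0.001, 0.0, -1.0]]
ft_force: [-8.8, -1.3, 23.7]
gripper_width: 0.3
```

```bash
python3 look.py p9
```

```text
11.075 [472.5  23.2 261.7] [-8.8 -1.3 23.7] 0.3
```

View pics/p9.png

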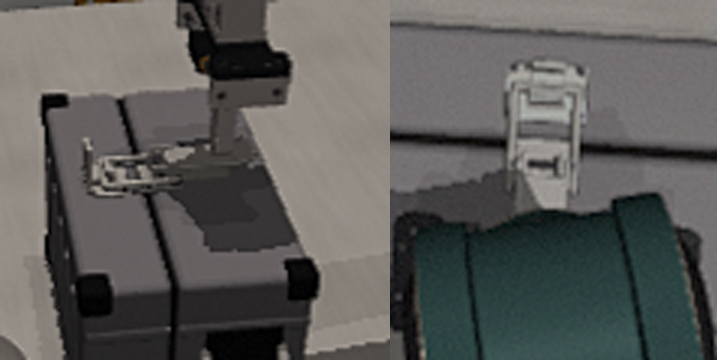

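The lever is flat, with the tip 21.7 mm above the face against 22 expected. The 24 N reading means it is on its stop. I'll retract and check that it holds.

>>> drive_tool([
  [0, 0, -1, 0, 0, 0, 0],
  [0, 0, -4, 0, 0, 0, 0],
  [0, 0, -5, 0, 0, 0, 0],
  [0, 4, -5, 0, 0, 0, 0],
  [0, 6, 0, 0, 0, 0, 0],
  [0, 6, 0, 0, 0, 0, 0],
  [0, 6, 0, 0, 0, 0, 0],
  [0, 6, 0, 0, 0, 0, 0],
  [0, 0, 0, 0, 0, 0, 0],
])

```text
time_s: 12.35
position: [457.6, -259.8, 408.6]
tcp_rot: [[0.999, -0.055, -0.002], [-0.055, -0.999, -0.0], [-0.002, 0.0, -1.0]]
ft_force: [0.9, 0.9, -0.3]
gripper_width: 0.5
```

```bash
python3 look.py p10
python3 - <<'E'
import cv2
from h import *
im=viewer.get_image('top')[:,:,::-1]; cv2.imwrite('pics/t10.png',im)
s=viewer.get_image('side')[130:220,300:430,::-1]
cv2.imwrite('pics/s10.png',cv2.resize(s,None,fx=6,fy=6,interpolation=cv2.INTER_CUBIC))
E
```

```text
12.35 [ 457.6 -259.8  408.6] [ 0.9  0.9 -0.3] 0.5
```

View pics/s10.png

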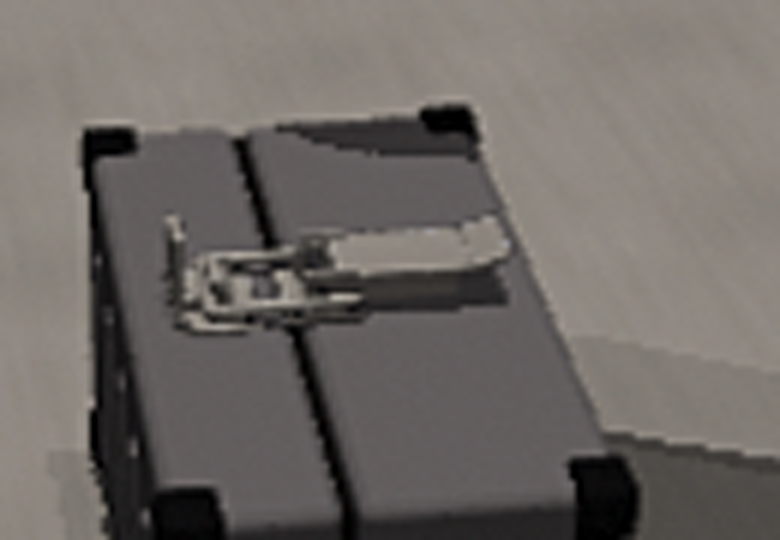

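View pics/t10.png

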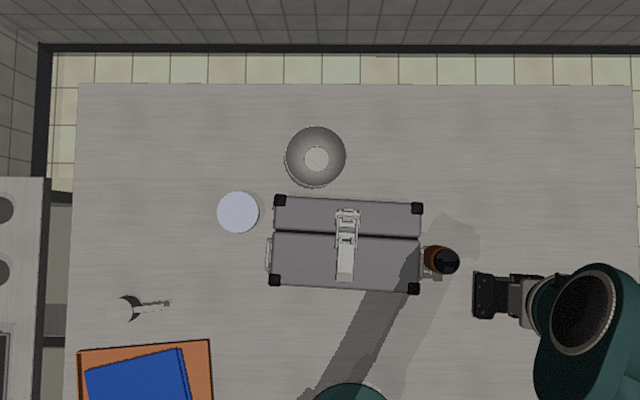

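View pics/p10.png

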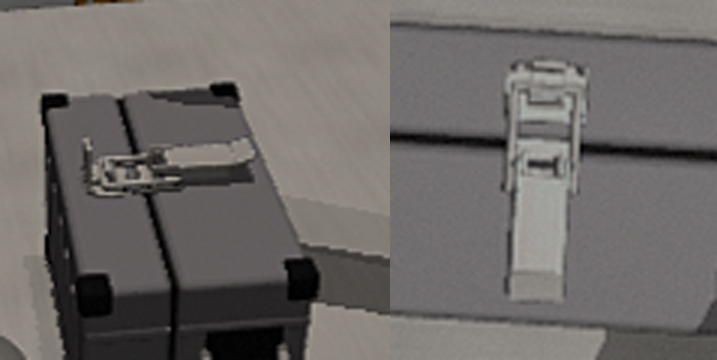

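Run:
```python
from h import *
print('tab top',tri([ray('side',(300+175/6,130+217/6)),ray('top',(348,190+64/3.27))]))
print('levertip',tri([ray('side',(300+488/6,130+222/6)),ray('top',(300+147/3.27,190+298/3.27))]))
import cv2
a=cv2.imread('pics/top0.png').astype(int);b=cv2.imread('pics/t10.png').astype(int)
for c in (290,390): # lid far edge & seam columns
    print(c,'before',a[190:206,c].sum(1),'after',b[190:206,c].sum(1))
    print('  seam',a[225:243,c].sum(1),b[225:243,c].sum(1))
```

```text
tab top (array([602.08535895,  18.30857769, 262.33772587]), [np.float64(0.08795834360467195), np.float64(0.08795834360474711)])
levertip (array([448.1121605 ,  22.88107327, 246.32115371]), [np.float64(2.60236090535511), np.float64(2.6023609053551797)])
290 before [377 350 368 389 332 232 245 294 327 327 315 313 327 321 325 328] after [396 381 367 380 391 326 206 252 309 333 343 337 334 341 334 336]
  seam [329 305 267 203  49  60  37 133 230 274 319 335 329 317 342 327 326 327] [342 334 319 289 193  46  40 143 238 289 326 351 346 331 332 343 335 339]
390 before [390 381 383 386 391 394 383 372 357 365 307 205 259 299 322 321] after [400 397 405 392 396 404 397 399 381 364 384 314 206 277 313 345]
  seam [330 332 334 332 337 333 321 308 269 204  50  45  45 110 235 283 312 338] [339 355 342 341 340 353 342 345 317 276 201  49  36 141 233 290 333 348]
```

The tab top triangulates to z=262 against 261 expected with the bar home. The lid edge and the gap have both closed by about 1 px, or about 2.3 mm, which puts the lid joint near 0.009 rad. The bystanders show no movement. Handing in.

```bash
python3 -c "
from rig import ctrl
print(ctrl.hand_in())"
```

```text
the job is handed in; nothing more can be done
None
```

The latch is closed and the job is handed in, at about 12.5 s on the robot's clock. `hand_in` reports no verdict, so what follows rests on my own checks.

I gripped the loop's tab, carried the bar past the keeper's nose and lowered it behind. I then pulled it back under the nose, let go, and pressed the lever flat with the closed fingers.

- **Hook:** after the arm withdrew, the loop's tab top measured 262 mm above the bench, against 261 mm expected with the bar home. The earlier pull-back met 5.7 N, which I took as the bar against the keeper's lug.
- **Lever:** it stayed flat after release. While pressing, the fingertip stopped 21.7 mm above the top face, against 22 mm expected, with about 24 N showing on the wrist.
- **Lid:** its far edge and the gap each closed by about 1 pixel (about 2.3 mm), so the lid joint should be near 0.009 rad. This is the least precise check, because one pixel is about as fine as the camera resolves.
- **Bystanders:** the cup, jar and bowl look unmoved in the top view, and the arm ended clear of everything.

None of the final checks failed. The lever-tip measurement was the loosest, with its two camera rays passing about 2.6 mm either side of the point found.

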